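Close the wash canister and set the wash-flow valve

TASK

Make the analyser's wash station ready: first press the cap that stands proud on its canister straight down until it is fully home. Then turn the handle of the flow valve on the sloping console counter-clockwise (seen facing the dial) until its nose points at the small upright marker on the dial's rim, and let go; the marker, the tube rack and the reagent jar must stay where they are.

Things in the scene. Friction and masses are not known exactly. Their poses are not given: they have to be found in the camera images.
- console: White console fixed on the table, 300 mm wide (y), 210 mm deep, with a 170 x 280 mm face that slopes 33 degrees from level, low edge towards the robot (its -x). Origin under the centre of the face, on the table; z up; yaw varies. The valve sits at the face's centre, (0, 0, 110) mm. The tool must come in square to the face, so tilted 33 degrees, the wrist on the robot's side.
- guard_rod (a point): Middle of a steel guard rod, 14 mm thick and 300 mm long (console's y), above the sloping face at (11, 0, 332) mm of the console, held at its ends by slanting stays that rise from behind. It stops a gripper that comes straight down on the handle: reach in under it.
- handle_grip (a point): Centre of the valve's steel bar handle, on the turning axis, 30 mm out from the face. The bar is 52 mm long (its x, towards the nose), 14 mm thick (its y: pinch across this), 22 mm deep (its z = turning axis, square to the face, pointing out). About 10 mm are free below the bar; beside it the dial is flat out to the marker, 55 mm from the axis.
- nose (a point): Tip of the narrow nose at one end of the bar handle, 45 mm from the turning axis, at the bar's mid-depth. The nose is 7 mm wide.
- mark (a point): The point where the tip of the nose belongs: 45 mm from the turning axis, at the bar's mid-depth, exactly in line with the upright marker (10 x 6 mm, its top 27 mm out from the face) that stands 60 mm from the axis on the aluminium ring of the dial. The ring is stiff but could be shoved round; it must not move.
- valve (a joint): Opening of the valve, rad: 0 at the closed stop, nose pointing straight up the slope at the black tick; grows counter-clockwise seen facing the dial; 3.0 is the other stop. It needs about 0.15 N m and stays where it is left.
- setring (a joint): Angle of the marker, rad, in the same zero and sense as the valve: the valve is to be left at this value (1.9 to 2.6).
- cap_top (a point): Top centre of the grey cap that stands proud, a disc 80 mm across and 16 mm thick with a boss 30 mm across and 6 mm high on its top (this point is on the boss). It stands on a white round canister, 92 mm across, fixed on the table; its top is 130 mm above the table less what joint cap reads (122 mm when home); a gap of 5 mm or more shows under it while proud.
- cap (a joint): How far the cap has been pressed down, m: at most 0.0025 at the start, 0.008 fully home at a hard stop. It slides stiffly, at about 9 N, and stays where it is left.
- spare: A like canister (92 mm wide, 122 mm high with its cap) whose cap is already home; fixed; nothing to do there. Origin under its centre.
- rack: White tube rack, loose, 60 x 140 x 48 mm, with capped tubes up to 78 mm high. Origin under its centre. Leave alone.
- reagent: Small jar, loose, 48 mm across, 75 mm high. Origin under its centre. Leave alone.
Mind the look-alikes: they are no part of the job. Leave any orange look-alike of the part that bears cap_top alone.

How it is judged:
On the way, in this order (a step that is already met when the one before it is completed fails the run):
1. the proud cap is pressed home while the valve is still near its closed stop (value of joint cap above 0.0066 m and value of joint valve below 0.6 rad), for 0.2 s.
2. the nose of the valve handle points at the marker (value of joint cap above 0.0066 m and distance between nose and mark below 0.004 m), for 0.2 s.
At the end, for the whole second after the job is handed in: the cap is home (pressed at least 6.6 of 8 mm), the tip of the valve's nose is within 4 mm of the mark point (about 5 degrees), and the handle is at rest (all of step 2 and velocity of joint valve between -0.05 and 0.05 rad/s); the robot touches nothing.
It fails at once if the marker is shoved more than 5 mm round the dial (distance of mark from where it was at the start of the episode above 0.005 m).
It fails at once if the tube rack is moved more than 20 mm (distance of rack from where it was at the start of the episode above 0.02 m).
It fails at once if the reagent jar is moved more than 20 mm or tipped (distance of reagent from where it was at the start of the episode above 0.02 m or angle between reagent's own z axis and vertical above 0.4 rad).
It also fails if it takes over 59 s, if anything falls off the work surface, if the arm or the gripper's body presses on something with over 40 N, if the wrist force passes 120 N, or if a joint passes its speed limit or range.

ROBOT

A 6-joint arm with a two-finger parallel gripper is mounted at the origin on the work surface. World frame = base frame: x ahead of the robot, y to its left, z up, the work surface at z = 0. Lengths are in m, angles in rad, forces in N, time in s.
With the tool pointing down it reaches from about 0.275 to 0.85 m from the base axis. Payload 5.2 kg.
Tool frame: the origin (TCP) lies on the centre line of the jaws, within the pads' length; the fingertips stand manip.nose_length ahead of it and the grasp point (between the pads) lies 2 mm behind it (manip.nose_length is the distance from the TCP to the fingertips, in m); z points along the fingers, x is the direction in which the jaws open and shut, and the axes are right-handed (so a half turn about z gives the same grasp; the last joint's range is limited). The gripper opens to 85 mm and grips with 20 to 120 N. Pads are 22 mm wide; open, the fingers measure 114 mm over their backs; the gripper's body (76 mm by 85 mm) begins 54 mm behind the grasp point. The pads swing forward as they close: fully open they stand 13 mm farther back than shut.
Start: joints at [1.104, 0.259, 1.535, -0, 1.348, -0.203], TCP at [0.143, 0.531, 0.248] pointing down, gripper open.
Joint ranges: [-3.14, 3.14], [-0.91, 2.08], [0.19, 2.58], [-1.22, 4.36], [0.22, 2.71], [-3.12, 3.12]. Speed limits (rad/s): [2.57, 2.57, 3.14, 3.14, 3.14, 3.14].

INTERFACE

Orientations are given as [roll, pitch, yaw] about the fixed x, y, z axes, in that order (R = Rz(yaw) Ry(pitch) Rx(roll)).
In Python, from cell import readout, viewer, manip gives the robot as it stands. The module is installed in compiled form; this text tells all that it offers.
- The arm moves only by the shell command python3 -m pendant 'ROWS'. ROWS is JSON, a list of rows, each an object with "dp": the shift along the tool's x, y, z in cm, a list of three; "twist": the turn, a rotation vector about the tool's x, y, z in degrees, a list of three; "jaw": the opening, from 0 (shut) to 1 (fully open). A call has 1 to 20 rows; each row is the pose to reach, as a shift and turn from the pose commanded when the call began, along the tool's axes at that moment; what a row does not reach only later rows make up. A row lasts 1/8 s, in which the tool goes at most 62.5 mm and 10.7 degrees, less where a joint would pass 70% of its speed; a pose out of reach is approached as far as the arm can. A call with a gripper value outside its range is refused whole. The fingers move at their own pace and stop on an object; the grip force is fixed at half the most. Time passes only in rows, so rows that repeat a pose let the fingers close. It gives the time, the measured TCP pose, the force and the opening at its end, in the units of the state.
- readout.get_obs(): the state, without advancing time (a new reading comes with each control period).
- viewer.grab_frame(name): name is "side" or "top"; returns the picture (480x640x3 uint8, red, green, blue); there is no depth.
- viewer.camera_params(name): a dict with "vfov" (degrees; the focal length in pixels is half the picture's height over the tangent of half this angle, whatever the lens; pixels are square), "cx", "cy" (the principal point, pixels), "T" (4x4, takes a point from camera to world coordinates). Camera axes: x right, y down, z forward; pixel columns grow to the right and rows downward; lengths in m; the calibration is good to about 2 mm. A picture is of the moment at which its call begins. camera_params takes no time and is no camera call.
- manip.sign_off(): hands the job in, once; it reports no verdict.
The state is a dict: "time_s": time; "joint_positions": joint angles; "qd": joint speeds; "tau": joint torques, N m; "eef_pos": TCP position; "tool_rot": TCP orientation; "force": force on the tool from outside, world axes, zero at the start; "wrist_torque": the same for the moment, N m; "finger_gap": finger opening in m.
Only numpy, scipy, OpenCV 4.12 (cv2) and the standard library are available. Lean on these libraries where they do the work, as an engineer would, in place of code of your own. Each camera call takes 0.05 s, during which the arm holds its last target. There are 200 camera calls.

## Working session

There is one attempt and no reset: what is moved stays moved. The work goes in short steps, Python scripts to look and compute and a shell command to move; the robot and the scene stay as the last step left them, time stands still between calls to the robot, and variables do not carry over. Pictures are saved under pics/ and viewed, about 8 in all and at most 12, crops included, and the job is handed in when it is done.

```bash
mkdir -p pics; python3 - <<'E'
from cell import readout, viewer, manip
import cv2
o=readout.get_obs(); print({k:o[k] for k in ('time_s','eef_pos','tool_rot','force','finger_gap')}, manip.nose_length)
for n in('side','top'):
    im=viewer.grab_frame(n); cv2.imwrite(f'pics/{n}0.png',im[...,::-1]); print(n,viewer.camera_params(n))
E
```

```text
{'time_s': 0.0, 'eef_pos': array([0.14316294, 0.53050523, 0.24747385]), 'tool_rot': array([-3.14123062e+00,  1.82927567e-03,  1.30701295e+00]), 'force': array([-0.4134721 ,  0.43611869,  0.24818668]), 'finger_gap': 0.08544431252041132} 0.017
side {'vfov': 44.3034251609971, 'cx': 318.0711979888126, 'cy': 240.13710462288643, 'T': array([[-0.9972764 , -0.04890797,  0.05520673,  0.43164241],
       [-0.07345933,  0.7255957 , -0.68418902,  0.98717654],
       [-0.00659547, -0.68638101, -0.72721222,  1.20847316],
       [ 0.        ,  0.        ,  0.        ,  1.        ]])}
top {'vfov': 52.406612397892566, 'cx': 319.51129431220403, 'cy': 247.06860558813207, 'T': array([[-0.00211215, -0.99133626,  0.13133151,  0.3612893 ],
       [-0.99950679,  0.00620775,  0.03078368,  0.00126809],
       [-0.03133225, -0.13120172, -0.99086043,  1.14558645],
       [ 0.        ,  0.        ,  0.        ,  1.        ]])}
```

View pics/side0.png

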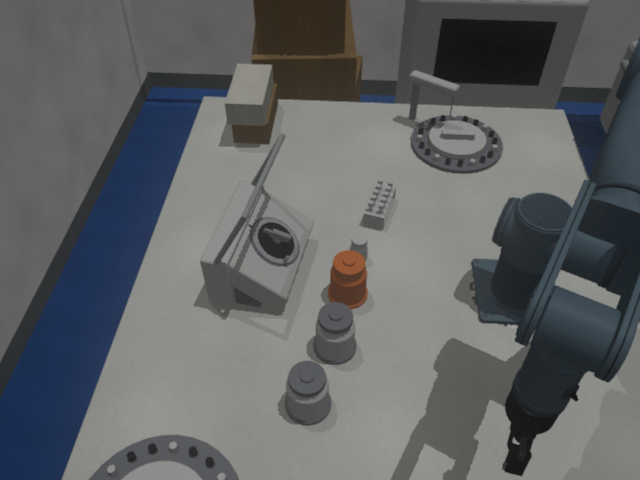

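View pics/top0.png

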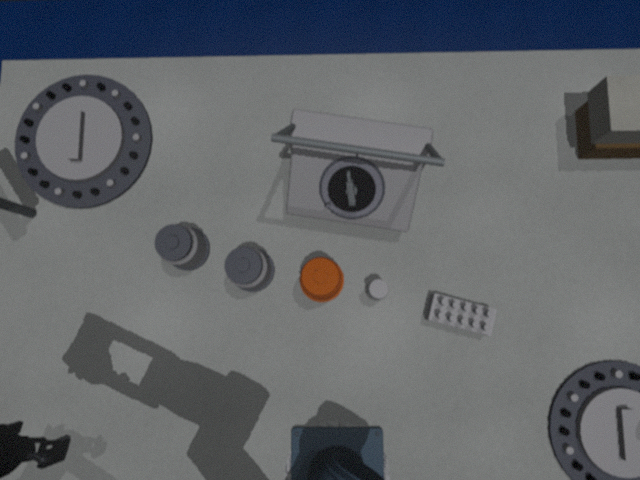

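The side view shows grey caps at about (335,318) and (307,378), an orange look-alike at (349,268) and the dial at (276,240). The top view shows grey caps at (175,242) and (245,265), the dial at (352,187), and the guard rod from (275,138) to (442,160). I'll enlarge the caps and dial.

```bash
python3 - <<'E'
import cv2,numpy as np
s=cv2.imread('pics/side0.png');t=cv2.imread('pics/top0.png')
def c(im,x,y,w=100,h=75): return cv2.convertScaleAbs(cv2.resize(im[y:y+h,x:x+w],(400,300),interpolation=cv2.INTER_CUBIC),alpha=1.5)
a=np.vstack([np.hstack([c(s,270,290,180,135),c(t,140,205,160,120)]),np.hstack([c(s,230,205),c(t,305,150)])])
cv2.imwrite('pics/crop0.png',a)
E
```

```text
(no output)
```

View pics/crop0.png

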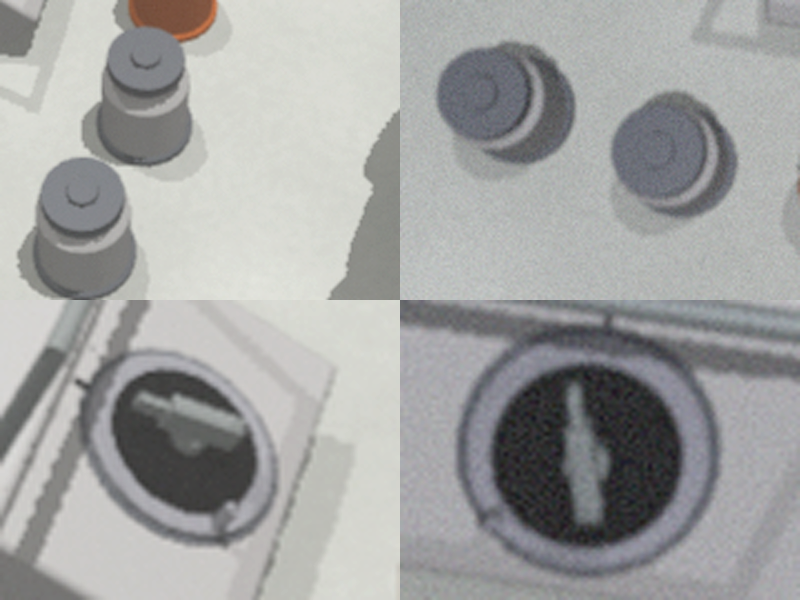

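```bash
cat > h.py <<'E'
import numpy as np,cv2
from cell import viewer
P={n:viewer.camera_params(n) for n in('side','top')}
def ray(n,px):
    p=P[n];f=240/np.tan(np.radians(p['vfov']/2));T=p['T']
    d=T[:3,:3]@np.array([(px[0]-p['cx'])/f,(px[1]-p['cy'])/f,1]);return T[:3,3],d/np.linalg.norm(d)
def tri(a,b):
    (o,d),(q,e)=ray('side',a),ray('top',b)
    s=np.linalg.lstsq(np.c_[d,-e],q-o,rcond=None)[0];u=o+s[0]*d;v=q+s[1]*e
    return (u+v)/2,np.linalg.norm(u-v)
def hit(n,px,p0,nn):
    o,d=ray(n,px);return o+d*((p0-o)@nn)/(d@nn)
def proj(n,X):
    p=P[n];f=240/np.tan(np.radians(p['vfov']/2));c=p['T'][:3,:3].T@(np.array(X)-p['T'][:3,3]);return np.array([p['cx']+f*c[0]/c[2],p['cy']+f*c[1]/c[2]])
E
python3 - <<'E'
from h import *
np.set_printoptions(precision=4,suppress=True)
s=cv2.imread('pics/side0.png');t=cv2.imread('pics/top0.png')
for nm,a,b in(('A',(335.7,315.6),(244,265)),('B',(307.3,376.4),(172.4,241.8)),('dial',(275.5,240.),(352,187.5)),('mark',(286,258.8),(327.5,204.3)),
  ('rodL',(216,260),(275,138)),('rodR',(281,138),(442,160))): print(nm,*tri(a,b))
def c(im,x,y,w=50,h=56): return cv2.convertScaleAbs(cv2.resize(im[y:y+h,x:x+w],(w*8,h*8),interpolation=cv2.INTER_CUBIC),alpha=1.7)
cv2.imwrite('pics/capz.png',np.hstack([c(s,312,300),c(s,284,360)]))
print(s[318,336],s[380,308],s[345,336],t[265,244],t[258,270])
E
```

```text
A [0.4586 0.1938 0.119 ] 0.0027411262744119016
B [0.5099 0.3508 0.1147] 0.0030158068564381446
dial [ 0.6256 -0.0372  0.1132] 0.004371417046537014
mark [0.5923 0.0161 0.1028] 0.0024754570775550712
rodL [0.7233 0.1201 0.1993] 0.02509292207849964
rodR [ 0.6178 -0.1846  0.3249] 0.004804408746762085
[90 87 86] [89 86 86] [76 77 78] [81 78 73] [90 81 82]
```

View pics/capz.png

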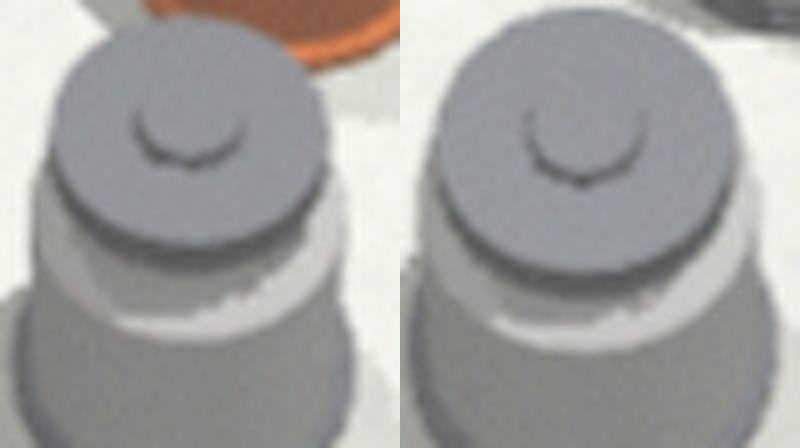

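The side crops are 8x. Cap A sits visibly higher: its disc edge to shoulder is 90 of 275 px, against 78 of 295 px for B. The triangulated tops agree, 119 mm against 115 mm, so A is the proud cap, near (0.459, 0.194). Next I'll measure the dial, bar and marker more carefully.

```bash
python3 - <<'E'
from h import *
np.set_printoptions(precision=4,suppress=True)
z=np.array([0,0,1.])
for n,px in(('side',(335.7,315.6)),('top',(244,265))): print('A',n,hit(n,px,np.array([0,0,.128]),z))
for n,px in(('side',(307.3,376.4)),('top',(172.4,241.8))): print('B',n,hit(n,px,np.array([0,0,.122]),z))
im={n:cv2.imread(f'pics/{n}0.png') for n in P}
roi={'side':(245,210,55,58),'top':(318,150,68,70)}
C={}
for n,(x,y,w,h) in roi.items():
    g=cv2.cvtColor(im[n],cv2.COLOR_BGR2GRAY)[y:y+h,x:x+w]
    m=(g<60).astype(np.uint8)
    k,l,st,_=cv2.connectedComponentsWithStats(m); i=l[1:][l[1:]>0]
    big=1+np.argmax(st[1:,4]); m=(l==big).astype(np.uint8)
    c=max(cv2.findContours(m,0,cv2.CHAIN_APPROX_NONE)[0],key=len)
    e=cv2.fitEllipse(cv2.convexHull(c)); C[n]=np.array(e[0])+[x,y]; print(n,C[n],e[1:])
    # bright handle within the ellipse
    em=cv2.ellipse(np.zeros_like(g),((e[0]),(e[1][0]-6,e[1][1]-6),e[2]),255,-1)
    b=((g>85)&(em>0)).astype(np.uint8)
    k,l,st,ce=cv2.connectedComponentsWithStats(b); j=1+np.argmax(st[1:,4]); pts=np.argwhere(l==j)[:,::-1]+[x,y]
    v=cv2.fitLine(pts.astype(np.float32),cv2.DIST_L2,0,.01,.01).ravel(); pr=(pts-v[2:])@v[:2]
    print(' bar',st[j],v,'ends',v[2:]+v[:2]*pr.min(),v[2:]+v[:2]*pr.max())
X,r=tri(C['side'],C['top']); print('dial',X,r)
# disc directions of face under several yaws
for yaw in (-.10,-.13,-.16):
    R=np.array([[np.cos(yaw),-np.sin(yaw),0],[np.sin(yaw),np.cos(yaw),0],[0,0,1]])
    nn=R@[-np.sin(.576),0,np.cos(.576)];up=R@[np.cos(.576),0,np.sin(.576)];lf=R@[0,1,0]
    for n,px in(('side',(286,258.8)),('top',(327.5,204.3))):
        for o in(.01,.02,.027):
            d=hit(n,px,X+o*nn,nn)-X; print(yaw,n,o,np.array([d@up,d@lf])*1000,'ang',np.arctan2(d@lf,d@up))
E
```

```text
A side [0.457  0.2006 0.128 ]
A top [0.4591 0.1921 0.128 ]
B side [0.5078 0.3553 0.122 ]
B top [0.5103 0.3483 0.122 ]
side [275.4913 239.9232] ((29.620149612426758, 39.64208221435547), 134.87779235839844)
 bar [20 18 24 10 79] [  0.9545   0.2984 277.3544 232.1266] ends [264.9246 228.2411] [288.4402 235.5919]
top [351.221  188.5574] ((45.51385498046875, 47.572105407714844), 93.94316864013672)
 bar [30 33  6 20 60] [  0.1424   0.9898 350.6167 192.15  ] ends [349.2735 182.8167] [352.0538 202.1362]
dial [ 0.6242 -0.0355  0.1148] 0.0018996351210073725
-0.1 side 0.01 [-38.8069  47.764 ] ang 2.2530957207985702
-0.1 side 0.02 [-35.169   56.6719] ang 2.1262058457728616
-0.1 side 0.027 [-32.6225  62.9074] ang 2.049197549142324
-0.1 top 0.01 [-36.1683  48.1933] ang 2.214606872416474
-0.1 top 0.02 [-32.4126  47.8144] ang 2.1665246109002885
-0.1 top 0.027 [-29.7837  47.5492] ang 2.13038444982421
-0.13 side 0.01 [-40.2536  45.9316] ang 2.2904076958406376
-0.13 side 0.02 [-36.8877  54.6375] ang 2.164639435684383
-0.13 side 0.027 [-34.5316  60.7315] ang 2.0878032146250316
-0.13 top 0.01 [-37.6605  47.1333] ang 2.2449408363145427
-0.13 top 0.02 [-33.892   46.6854] ang 2.1987368243983196
-0.13 top 0.027 [-31.254   46.3719] ang 2.163848626585946
-0.16 side 0.01 [-41.6242  44.1051] ang 2.3272637108299397
-0.16 side 0.02 [-38.5203  52.6079] ang 2.2028172213016197
-0.16 side 0.027 [-36.3475  58.5599] ang 2.1262903491549214
-0.16 top 0.01 [-39.1201  46.0406] ang 2.275109131567053
-0.16 top 0.02 [-35.3365  45.5239] ang 2.230866331493806
-0.16 top 0.027 [-32.6879  45.1623] ang 2.197309217139015
```

```bash
python3 -m pendant '[{"dp":[-24.1,39.1,0],"twist":[0,0,0],"jaw":0},{"dp":[-24.1,39.1,0],"twist":[0,0,0],"jaw":0},{"dp":[-24.1,39.1,0],"twist":[0,0,0],"jaw":0},{"dp":[-24.1,39.1,0],"twist":[0,0,0],"jaw":0},{"dp":[-24.1,39.1,0],"twist":[0,0,0],"jaw":0},{"dp":[-24.1,39.1,0],"twist":[0,0,0],"jaw":0},{"dp":[-24.1,39.1,0],"twist":[0,0,0],"jaw":0},{"dp":[-24.1,39.1,0],"twist":[0,0,0],"jaw":0},{"dp":[-24.1,39.1,0],"twist":[0,0,0],"jaw":0},{"dp":[-24.1,39.1,6],"twist":[0,0,0],"jaw":0},{"dp":[-24.1,39.1,8],"twist":[0,0,0],"jaw":0},{"dp":[-24.1,39.1,8],"twist":[0,0,0],"jaw":0},{"dp":[-24.1,39.1,8],"twist":[0,0,0],"jaw":0}]'
python3 - <<'E'
from h import *
s=viewer.grab_frame('side')[...,::-1];t=viewer.grab_frame('top')[...,::-1]
f=lambda im,x,y:cv2.convertScaleAbs(cv2.resize(im[y:y+90,x:x+80],(400,450),interpolation=cv2.INTER_CUBIC),alpha=1.5)
cv2.imwrite('pics/cap1.png',np.hstack([f(s,300,270),f(t,205,220)]))
E
```

```text
time_s: 1.72
eef_pos: [0.4583, 0.1972, 0.1694]
tool_rot: [3.14, -0.001, 1.308]
force: [0.2, 0.9, 0.3]
finger_gap: -0.0002
```

View pics/cap1.png

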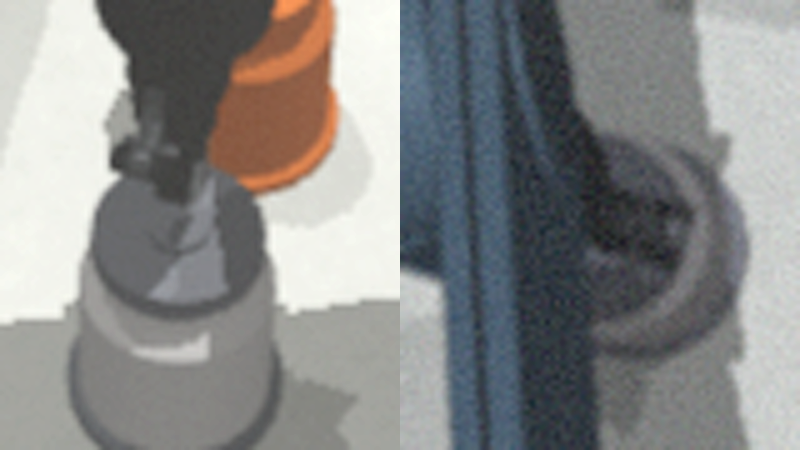

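The closed fingertips are just above A's boss: crop (175,200) against a boss near (180,230). Pressing down in small steps.

```bash
python3 -m pendant '[{"dp":[0,0,1.8],"twist":[0,0,0],"jaw":0},{"dp":[0,0,2.0],"twist":[0,0,0],"jaw":0},{"dp":[0,0,2.2],"twist":[0,0,0],"jaw":0},{"dp":[0,0,2.4],"twist":[0,0,0],"jaw":0},{"dp":[0,0,2.4],"twist":[0,0,0],"jaw":0}]'; python3 -m pendant '[{"dp":[0,0,0.2],"twist":[0,0,0],"jaw":0},{"dp":[0,0,0.3],"twist":[0,0,0],"jaw":0},{"dp":[0,0,0.3],"twist":[0,0,0],"jaw":0}]'
```

```text
time_s: 2.45
eef_pos: [0.4585, 0.1965, 0.1456]
tool_rot: [3.14, -0.001, 1.307]
force: [-2.2, -0.6, 4.8]
finger_gap: 0.0
time_s: 2.82
eef_pos: [0.4585, 0.1965, 0.1429]
tool_rot: [3.14, -0.001, 1.307]
force: [-2.0, -0.2, 6.9]
finger_gap: -0.0002
```

```bash
python3 -m pendant '[{"dp":[0,0,0.1],"twist":[0,0,0],"jaw":0},{"dp":[0,0,0.2],"twist":[0,0,0],"jaw":0},{"dp":[0,0,0.3],"twist":[0,0,0],"jaw":0},{"dp":[0,0,0.3],"twist":[0,0,0],"jaw":0}]'; python3 -m pendant '[{"dp":[0,0,0.1],"twist":[0,0,0],"jaw":0},{"dp":[0,0,0.15],"twist":[0,0,0],"jaw":0},{"dp":[0,0,0.15],"twist":[0,0,0],"jaw":0}]'
```

```text
time_s: 3.32
eef_pos: [0.4585, 0.1965, 0.1399]
tool_rot: [3.14, -0.001, 1.307]
force: [-2.9, -0.4, 6.4]
finger_gap: -0.0001
time_s: 3.7
eef_pos: [0.4586, 0.1965, 0.139]
tool_rot: [3.14, -0.001, 1.307]
force: [-4.9, -1.1, 12.0]
finger_gap: 0.0
```

```bash
python3 -m pendant '[{"dp":[0,0,0.1],"twist":[0,0,0],"jaw":0},{"dp":[0,0,0.15],"twist":[0,0,0],"jaw":0},{"dp":[0,0,0.15],"twist":[0,0,0],"jaw":0},{"dp":[0,0,0.15],"twist":[0,0,0],"jaw":0}]'
```

```text
time_s: 4.2
eef_pos: [0.4586, 0.1966, 0.1389]
tool_rot: [3.139, -0.001, 1.307]
force: [-8.1, -1.5, 23.0]
finger_gap: 0.0001
```

The cap is home: hard stop at TCP z 0.139, so the tip is at 0.122, with 23 N. Next I'll work out the console yaw and grip pose from the first top picture.

```bash
python3 - <<'E'
from h import *
np.set_printoptions(precision=4,suppress=True)
g=cv2.GaussianBlur(cv2.cvtColor(cv2.imread('pics/top0.png'),cv2.COLOR_BGR2GRAY),(3,3),0).astype(float)
gy=cv2.Sobel(g,cv2.CV_64F,0,1)
def edge(x0,y0,x1,y1,sgn,zz,w=5):
    pts=[]
    for x in range(x0,x1):
        yc=y0+(y1-y0)*(x-x0)/(x1-x0); ys=np.arange(int(yc)-w,int(yc)+w+1); c=sgn*gy[ys,x]
        pts.append((x,ys[np.argmax(c)]))
    v=cv2.fitLine(np.float32(pts),cv2.DIST_HUBER,0,.01,.01).ravel(); s=v[1]/v[0]
    a,b=[(x,v[3]+s*(x-v[2])) for x in(x0,x1)]
    A,B=[hit('top',p,np.array([0,0,zz]),np.array([0,0,1.])) for p in(a,b)]; d=A-B
    print(a,b,'yaw',np.arctan2(-d[0],d[1]),'mid',(A+B)/2,A,B)
edge(292,214,404,231,-1,.0637)
edge(290,141,432,159,-1,.332);edge(290,141,432,159,1,.332)
for yaw in(-.13,-.15):
    R=cv2.Rodrigues(np.array([0,0,yaw]))[0];n=R@[-.5446,0,.8387];up=R@[.8387,0,.5446]
    F=np.array([.6255,-.0357,.111]);G=F+.03*n
    print(yaw,'G',G,[ (q,proj(q,G+.011*n+.045*up),proj(q,G+.011*n-.026*up), proj(q,F)) for q in P])
E
```

```text
(292, np.float32(212.2841)) (404, np.float32(229.54951)) yaw -0.1635817256518981 mid [ 0.5638 -0.0286  0.0637] [0.5845 0.097  0.0637] [ 0.543  -0.1543  0.0637]
(290, np.float32(135.20074)) (432, np.float32(156.04097)) yaw -0.1644823558833365 mid [ 0.6455 -0.0446  0.332 ] [0.6658 0.0775 0.332 ] [ 0.6253 -0.1666  0.332 ]
(290, np.float32(144.25151)) (432, np.float32(163.80699)) yaw -0.15438196213840338 mid [ 0.6305 -0.0444  0.332 ] [0.6494 0.0774 0.332 ] [ 0.6115 -0.1662  0.332 ]
-0.13 G [ 0.6093 -0.0336  0.1362] [('side', array([267.2983, 223.6677]), array([291.1781, 237.7661]), array([274.7154, 240.7657])), ('top', array([353.0487, 174.4241]), array([349.0375, 206.6384]), array([351.2067, 188.8387]))]
-0.15 G [ 0.6093 -0.0333  0.1362] [('side', array([267.3316, 223.5819]), array([291.0933, 238.0142]), array([274.7154, 240.7657])), ('top', array([353.1977, 174.4428]), array([348.6238, 206.585 ]), array([351.2067, 188.8387]))]
```

```bash
python3 - <<'E'
from h import *
np.set_printoptions(precision=4,suppress=True)
yaw=-.16;R=cv2.Rodrigues(np.array([0,0,yaw]))[0];n=R@[-.5446,0,.8387];up=R@[.8387,0,.5446];lf=R@[0,1.,0]
F=np.array([.6255,-.0357,.111])
N,r=tri((264,228.6),(348,171.5));T,r2=tri((291,238),(352.4,206));print(N,r,T,r2,'len',np.linalg.norm(N-T),'out',(N-F)@n,(T-F)@n,'axis',T+26/71*(N-T)-.011*n)
for q,a,b in(('side',(264,228.6),(291,238)),('top',(348,171.5),(352.4,206))):
    A,B=hit(q,a,F+.041*n,n),hit(q,b,F+.041*n,n);d=A-B
    print(q,'ang',np.arctan2(d@lf,d@up),'len',np.linalg.norm(d),'G',B+26/71*d-.011*n)
# target tool orientation at G for several valve angles
from scipy.spatial.transform import Rotation as Q
from cell import readout
R0=Q.from_euler('xyz',readout.get_obs()['tool_rot'])
for th in(0,.2,.25,.3):
    bx=np.cos(th)*up+np.sin(th)*lf; z=-n; x=np.cross(bx,z); # candidate: across bar
    for s in(1,-1):
        Rt=Q.from_matrix(np.c_[s*x,np.cross(z,s*x),z]); print(th,s,Rt.as_euler('xyz'),'rv',np.degrees((R0.inv()*Rt).as_rotvec()), s*x)
E
```

```text
[ 0.6487 -0.0276  0.1624] 0.0010697071551716269 [ 0.5841 -0.0374  0.1228] 0.001601954819885612 len 0.07644024245099702 out 0.03127745132168818 0.03199207032840514 axis [ 0.6137 -0.0347  0.128 ]
side ang 0.27240920448500067 len 0.07643977985120613 G [ 0.6115 -0.0261  0.1368]
top ang 0.2639840601636037 len 0.07564619762807993 G [ 0.612  -0.0344  0.138 ]
0 1 [2.5657 0.     1.4108] rv [-32.8005   1.6477  -5.78  ] [0.1593 0.9872 0.    ]
0 -1 [-2.5657 -0.     -1.7308] rv [  2.4741  49.2508 167.1776] [-0.1593 -0.9872 -0.    ]
0.2 1 [2.5748 0.1084 1.5792] rv [-32.9103  -1.6405 -16.9225] [-0.0084  0.9941 -0.1082]
0.2 -1 [-2.5748 -0.1084 -1.5624] rv [ -2.3221  46.5831 156.5099] [ 0.0084 -0.9941  0.1082]
0.25 1 [2.58   0.1351 1.6218] rv [-32.9031  -2.466  -19.7076] [-0.0505  0.9896 -0.1347]
0.25 -1 [-2.58   -0.1351 -1.5198] rv [ -3.4403  45.9032 153.827 ] [ 0.0505 -0.9896  0.1347]
0.3 1 [2.5864 0.1616 1.6646] rv [-32.882   -3.2928 -22.4925] [-0.0925  0.9826 -0.1609]
0.3 -1 [-2.5864 -0.1616 -1.477 ] rv [ -4.5281  45.2184 151.1384] [ 0.0925 -0.9826  0.1609]
```

The bar's ends put the valve at about 0.27 rad. The grip centre is about (0.612, -0.034, 0.135), using the dial surface 9 to 10 mm out from the face. I'll lift off, move clear of the rod on the robot's side and spin the wrist so that the turn has range.

```bash
python3 -m pendant '[{"dp":[0,0,-6],"twist":[0,0,0],"jaw":0},{"dp":[0,0,-12],"twist":[0,0,0],"jaw":0.5},{"dp":[-19.6,8.5,-12],"twist":[0,0,150],"jaw":0.5},{"dp":[-19.6,8.5,-12],"twist":[0,0,150],"jaw":0.5},{"dp":[-19.6,8.5,-12],"twist":[0,0,150],"jaw":0.5},{"dp":[-19.6,8.5,-12],"twist":[0,0,150],"jaw":0.5},{"dp":[-19.6,8.5,-12],"twist":[0,0,150],"jaw":0.5},{"dp":[-19.6,8.5,-12],"twist":[0,0,150],"jaw":0.5},{"dp":[-19.6,8.5,-12],"twist":[0,0,150],"jaw":0.5},{"dp":[-19.6,8.5,-12],"twist":[0,0,150],"jaw":0.5},{"dp":[-19.6,8.5,-12],"twist":[0,0,150],"jaw":0.5},{"dp":[-19.6,8.5,-12],"twist":[0,0,150],"jaw":0.5},{"dp":[-19.6,8.5,-12],"twist":[0,0,150],"jaw":0.5},{"dp":[-19.6,8.5,-12],"twist":[0,0,150],"jaw":0.5},{"dp":[-19.6,8.5,-12],"twist":[0,0,150],"jaw":0.5},{"dp":[-19.6,8.5,-12],"twist":[0,0,150],"jaw":0.5},{"dp":[-19.6,8.5,-12],"twist":[0,0,150],"jaw":0.5},{"dp":[-19.6,8.5,-12],"twist":[0,0,150],"jaw":0.5}]'
cat > to.py <<'E'
from h import *
import sys
from scipy.spatial.transform import Rotation as Q
from cell import readout
np.set_printoptions(precision=4,suppress=True)
yaw=-.16;R=cv2.Rodrigues(np.array([0,0,yaw]))[0];n=R@[-.5446,0,.8387];up=R@[.8387,0,.5446];lf=R@[0,1.,0]
G=np.array([.612,-.034,.135])
def go(th,out,G=G):
    o=readout.get_obs();R0=Q.from_euler('xyz',o['tool_rot']);bx=np.cos(th)*up+np.sin(th)*lf;z=-n;x=-np.cross(bx,z)
    Rt=Q.from_matrix(np.c_[x,np.cross(z,x),z]);p=G+out*n
    print('t',o['time_s'],'q',o['joint_positions'],'dp cm',R0.inv().apply(p-o['eef_pos'])*100,'twist',np.degrees((R0.inv()*Rt).as_rotvec()))
if __name__=='__main__': go(float(sys.argv[1]),float(sys.argv[2]))
E
python3 to.py .268 .13
```

```text
time_s: 6.45
eef_pos: [0.4891, -0.015, 0.2557]
tool_rot: [-3.141, -0.0, -1.308]
force: [-0.3, 0.0, 0.5]
finger_gap: 0.0426
t 6.45 q [-0.2592  0.1432  1.6628 -0.      1.335   1.0484] dp cm [ 2.1203 -4.9195  1.1655] twist [31.0446 11.175   8.6498]
```

```bash
python3 -m pendant '[{"dp":[2.1,-4.9,1.2],"twist":[31,11.2,8.6],"jaw":0.5},{"dp":[2.1,-4.9,1.2],"twist":[31,11.2,8.6],"jaw":0.5},{"dp":[2.1,-4.9,1.2],"twist":[31,11.2,8.6],"jaw":0.5},{"dp":[2.1,-4.9,1.2],"twist":[31,11.2,8.6],"jaw":0.5},{"dp":[2.1,-4.9,1.2],"twist":[31,11.2,8.6],"jaw":0.5}]'; python3 to.py .268 .05
```

```text
time_s: 7.08
eef_pos: [0.5409, -0.0225, 0.2433]
tool_rot: [-2.584, -0.146, -1.505]
force: [0.8, 0.3, 0.3]
finger_gap: 0.0425
t 7.075 q [-0.292  -0.0395  2.0322  0.1265  0.582   1.0858] dp cm [ 0.0315 -0.1528  7.9996] twist [ 0.121  -0.0935  0.0063]
```

```bash
python3 -m pendant '[{"dp":[0,-0.15,5],"twist":[0,0,0],"jaw":0.5},{"dp":[0,-0.15,8],"twist":[0,0,0],"jaw":0.5},{"dp":[0,-0.15,8],"twist":[0,0,0],"jaw":0.5},{"dp":[0,-0.15,8],"twist":[0,0,0],"jaw":0.5}]'; python3 to.py .268 .004
python3 - <<'E'
from h import *
s=viewer.grab_frame('side')[...,::-1];t=viewer.grab_frame('top')[...,::-1]
f=lambda im,x,y:cv2.convertScaleAbs(cv2.resize(im[y:y+90,x:x+80],(400,450),interpolation=cv2.INTER_CUBIC),alpha=1.6)
cv2.imwrite('pics/v1.png',np.hstack([f(s,235,190),f(t,312,140)]))
E
```

```text
time_s: 7.58
eef_pos: [0.5865, -0.0298, 0.1778]
tool_rot: [-2.583, -0.146, -1.506]
force: [1.7, -0.5, 0.3]
finger_gap: 0.0425
t 7.575 q [-0.2763  0.1366  2.0349  0.1564  0.4021  1.062 ] dp cm [-0.0405  0.1562  4.5974] twist [ 0.0677 -0.1109 -0.0589]
```

View pics/v1.png

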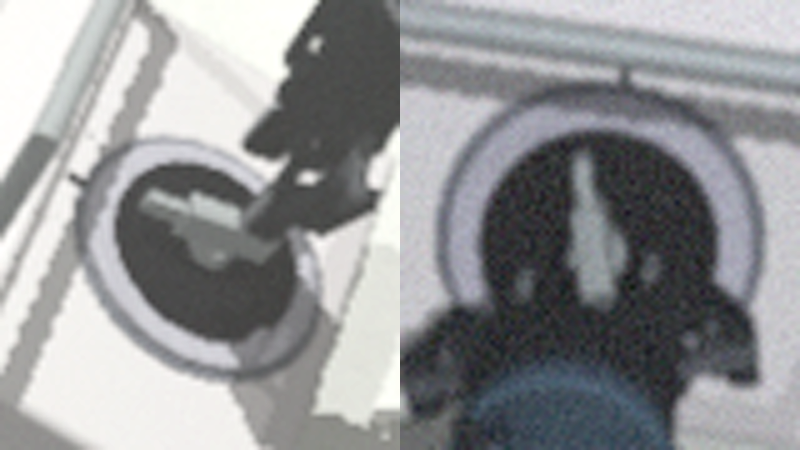

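The fingertips straddle the bar: in the top crop the tips are at (525,285) and (652,265), with the bar between at about (595,280). Going in.

```bash
python3 -m pendant '[{"dp":[0,0.15,2],"twist":[0,0,0],"jaw":0.5},{"dp":[0,0.15,3.5],"twist":[0,0,0],"jaw":0.5},{"dp":[0,0.15,4.6],"twist":[0,0,0],"jaw":0.5},{"dp":[0,0.15,4.6],"twist":[0,0,0],"jaw":0.5},{"dp":[0,0.15,4.6],"twist":[0,0,0],"jaw":0.5}]'; python3 to.py .268 .004
```

```text
time_s: 8.3
eef_pos: [0.6093, -0.0339, 0.1377]
tool_rot: [-2.583, -0.145, -1.507]
force: [0.2, -0.2, 0.1]
finger_gap: 0.0425
t 8.3 q [-0.2708  0.2392  2.0306  0.1942  0.305   1.0261] dp cm [-0.0096 -0.0784 -0.0249] twist [ 0.0937 -0.1034 -0.1031]
```

No contact. Closing on the bar.

```bash
python3 -m pendant '[{"dp":[0,-0.1,0],"twist":[0,0,0],"jaw":0.2},{"dp":[0,-0.1,0],"twist":[0,0,0],"jaw":0.1},{"dp":[0,-0.1,0],"twist":[0,0,0],"jaw":0.1},{"dp":[0,-0.1,0],"twist":[0,0,0],"jaw":0.05},{"dp":[0,-0.1,0],"twist":[0,0,0],"jaw":0.05}]'; python3 to.py .268 .004; python3 -c "
from cell import readout;o=readout.get_obs();print(o['force'],o['wrist_torque'])"
```

```text
time_s: 8.93
eef_pos: [0.6097, -0.0325, 0.1386]
tool_rot: [-2.583, -0.144, -1.506]
force: [-3.2, 5.8, 4.9]
finger_gap: 0.0198
t 8.925 q [-0.2684  0.2383  2.0287  0.1925  0.3081  1.0297] dp cm [0.1096 0.02   0.0387] twist [ 0.0896 -0.0225 -0.0948]
[-3.2075546   5.7508553   4.91431464] [0.95380776 0.29449419 0.49397999]
```

```bash
python3 -m pendant '[{"dp":[0,0,0],"twist":[0,0,0],"jaw":0.05},{"dp":[0,0,0],"twist":[0,0,0],"jaw":0.05}]'; python3 -c "
from cell import readout;o=readout.get_obs();print(o['force'],o['wrist_torque'])"
```

```text
time_s: 9.18
eef_pos: [0.6097, -0.0325, 0.1387]
tool_rot: [-2.583, -0.144, -1.506]
force: [-3.5, 6.4, 4.2]
finger_gap: 0.0197
[-3.48388499  6.43103927  4.2299662 ] [0.93891018 0.27608068 0.47180285]
```

The gap stalls at 19.7 mm, not 14. The tips are probably on the hub under the bar, seen as a bulge in the pictures. I'll open, back out 6 mm, shift 1.5 mm and close again.

```bash
python3 -m pendant '[{"dp":[-0.15,0,0],"twist":[0,0,0],"jaw":0.4},{"dp":[-0.15,0,0],"twist":[0,0,0],"jaw":0.4},{"dp":[-0.15,0,-0.6],"twist":[0,0,0],"jaw":0.4},{"dp":[-0.15,0,-0.6],"twist":[0,0,0],"jaw":0.4},{"dp":[-0.15,0,-0.6],"twist":[0,0,0],"jaw":0.05},{"dp":[-0.15,0,-0.6],"twist":[0,0,0],"jaw":0.05},{"dp":[-0.15,0,-0.6],"twist":[0,0,0],"jaw":0.05},{"dp":[-0.15,0,-0.6],"twist":[0,0,0],"jaw":0.05},{"dp":[-0.15,0,-0.6],"twist":[0,0,0],"jaw":0.05}]'; python3 to.py .268 .01; python3 -c "
from cell import readout;o=readout.get_obs();print(o['force'],o['wrist_torque'])"
```

```text
time_s: 10.3
eef_pos: [0.6068, -0.0318, 0.1432]
tool_rot: [-2.583, -0.146, -1.507]
force: [-4.7, 0.1, 5.1]
finger_gap: 0.0125
t 10.3 q [-0.2675  0.226   2.0307  0.1806  0.317   1.0423] dp cm [ 0.1291  0.0196 -0.0149] twist [ 0.084  -0.1176 -0.0925]
[-4.65541379  0.10266588  5.08822506] [-0.15337531  0.44669484  0.06196944]
```

The gap is 12.5 mm with no side force, so the bar is pinched. The marker measures about 2.30 rad from both views, at radius 60 mm as it should be. That leaves about 116° to turn; first half now, watching the forces.

```bash
python3 -m pendant '[{"dp":[0,0,0],"twist":[0,0,-5],"jaw":0.05},{"dp":[0,0,0],"twist":[0,0,-10],"jaw":0.05},{"dp":[0,0,0],"twist":[0,0,-15],"jaw":0.05},{"dp":[0,0,0],"twist":[0,0,-20],"jaw":0.05},{"dp":[0,0,0],"twist":[0,0,-25],"jaw":0.05},{"dp":[0,0,0],"twist":[0,0,-30],"jaw":0.05},{"dp":[0,0,0],"twist":[0,0,-30],"jaw":0.05}]'; python3 to.py .792 .01;python3 -c "
from cell import readout;o=readout.get_obs();print(o['force'],o['wrist_torque'])"
```

```text
time_s: 11.18
eef_pos: [0.6066, -0.0313, 0.143]
tool_rot: [-2.715, -0.398, -1.028]
force: [-4.6, 2.2, 5.7]
finger_gap: 0.0127
t 11.175 q [-0.2669  0.2261  2.0309  0.1812  0.3174  0.5178] dp cm [ 0.1577  0.0958 -0.0146] twist [ 0.1263 -0.0128 -0.068 ]
[-4.57372477  2.19227199  5.66238337] [0.19765031 0.32491819 0.31168414]
```

Forces are low. Continuing to a total of 116°.

```bash
python3 -m pendant '[{"dp":[0,0,0],"twist":[0,0,-6],"jaw":0.05},{"dp":[0,0,0],"twist":[0,0,-12],"jaw":0.05},{"dp":[0,0,0],"twist":[0,0,-18],"jaw":0.05},{"dp":[0,0,0],"twist":[0,0,-24],"jaw":0.05},{"dp":[0,0,0],"twist":[0,0,-30],"jaw":0.05},{"dp":[0,0,0],"twist":[0,0,-36],"jaw":0.05},{"dp":[0,0,0],"twist":[0,0,-42],"jaw":0.05},{"dp":[0,0,0],"twist":[0,0,-42],"jaw":0.05}]' && python3 -m pendant '[{"dp":[0,0,0],"twist":[0,0,-6],"jaw":0.05},{"dp":[0,0,0],"twist":[0,0,-12],"jaw":0.05},{"dp":[0,0,0],"twist":[0,0,-18],"jaw":0.05},{"dp":[0,0,0],"twist":[0,0,-24],"jaw":0.05},{"dp":[0,0,0],"twist":[0,0,-30],"jaw":0.05},{"dp":[0,0,0],"twist":[0,0,-36],"jaw":0.05},{"dp":[0,0,0],"twist":[0,0,-42],"jaw":0.05},{"dp":[0,0,0],"twist":[0,0,-43],"jaw":0.05},{"dp":[0,0,0],"twist":[0,0,-43],"jaw":0.05}]'; python3 to.py 2.29 .01;python3 -c "
from cell import readout;o=readout.get_obs();print(o['force'],o['wrist_torque'])"
```

```text
time_s: 12.18
eef_pos: [0.606, -0.0309, 0.1426]
tool_rot: [-3.113, -0.572, -0.215]
force: [-5.6, 3.8, 5.9]
finger_gap: 0.0124
time_s: 13.3
eef_pos: [0.6053, -0.031, 0.1421]
tool_rot: [2.747, -0.425, 0.628]
force: [-9.2, 2.4, 6.5]
finger_gap: 0.0127
t 13.3 q [-0.2671  0.2258  2.0326  0.1811  0.3188 -0.9648] dp cm [ 0.0335  0.2763 -0.0173] twist [-0.095   0.2316 -0.9557]
[-9.19391272  2.43803745  6.53784422] [0.23565093 0.77778107 0.0215949 ]
```

```bash
python3 -m pendant '[{"dp":[0,0,0],"twist":[0,0,0],"jaw":0.4},{"dp":[0,0,0],"twist":[0,0,0],"jaw":0.4},{"dp":[0,0,0],"twist":[0,0,0],"jaw":0.4},{"dp":[0,0,-2],"twist":[0,0,0],"jaw":0.4},{"dp":[0,0,-6],"twist":[0,0,0],"jaw":0.4},{"dp":[0,0,-11],"twist":[0,0,0],"jaw":0.4},{"dp":[0,0,-14],"twist":[0,0,0],"jaw":0.4},{"dp":[0,0,-14],"twist":[0,0,0],"jaw":0.4}]'
python3 - <<'E'
from h import *
s=viewer.grab_frame('side')[...,::-1];t=viewer.grab_frame('top')[...,::-1]
cv2.imwrite('pics/side2.png',s);cv2.imwrite('pics/top2.png',t)
f=lambda im,x,y:cv2.convertScaleAbs(cv2.resize(im[y:y+75,x:x+50],(400,600),interpolation=cv2.INTER_CUBIC),alpha=1.6)
cv2.imwrite('pics/v2.png',np.hstack([f(s,250,205),f(t,322,155)]))
E
```

```text
time_s: 14.3
eef_pos: [0.5323, -0.0195, 0.2633]
tool_rot: [2.739, -0.43, 0.631]
force: [0.6, 0.4, -1.0]
finger_gap: 0.0342
```

View pics/v2.png

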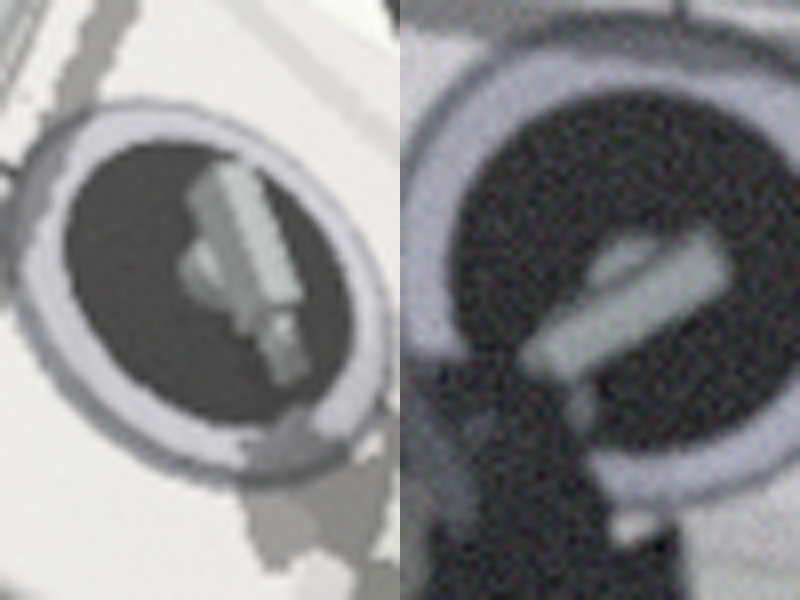

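The nose points down and to the side in the side view, with its tip near crop (290,380). The gripper and its shadow hide the marker, so I'll move the arm aside and look again.

```bash
python3 -c "
from cell import readout;from scipy.spatial.transform import Rotation as Q
o=readout.get_obs();print(Q.from_euler('xyz',o['tool_rot']).inv().apply([-.18,.30,.14])*100)"
```

```text
[  8.61247252 -27.67998986 -24.07578614]
```

```bash
python3 -m pendant '[{"dp":[0,0,-5],"twist":[0,0,0],"jaw":0.4},{"dp":[0,0,-10],"twist":[0,0,0],"jaw":0.4},{"dp":[8.6,-27.7,-24],"twist":[0,0,0],"jaw":0.4},{"dp":[8.6,-27.7,-24],"twist":[0,0,0],"jaw":0.4},{"dp":[8.6,-27.7,-24],"twist":[0,0,0],"jaw":0.4},{"dp":[8.6,-27.7,-24],"twist":[0,0,0],"jaw":0.4},{"dp":[8.6,-27.7,-24],"twist":[0,0,0],"jaw":0.4},{"dp":[8.6,-27.7,-24],"twist":[0,0,0],"jaw":0.4},{"dp":[8.6,-27.7,-24],"twist":[0,0,0],"jaw":0.4}]'
python3 - <<'E'
from h import *
s=viewer.grab_frame('side')[...,::-1];t=viewer.grab_frame('top')[...,::-1]
cv2.imwrite('pics/side3.png',s);cv2.imwrite('pics/top3.png',t)
f=lambda im,x,y:cv2.convertScaleAbs(cv2.resize(im[y:y+75,x:x+50],(400,600),interpolation=cv2.INTER_CUBIC),alpha=1.6)
cv2.imwrite('pics/v3.png',np.hstack([f(s,250,205),f(t,322,155)]))
E
```

```text
time_s: 15.52
eef_pos: [0.3519, 0.2816, 0.398]
tool_rot: [2.743, -0.423, 0.632]
force: [-0.5, -0.2, -0.0]
finger_gap: 0.0345
```

View pics/v3.png

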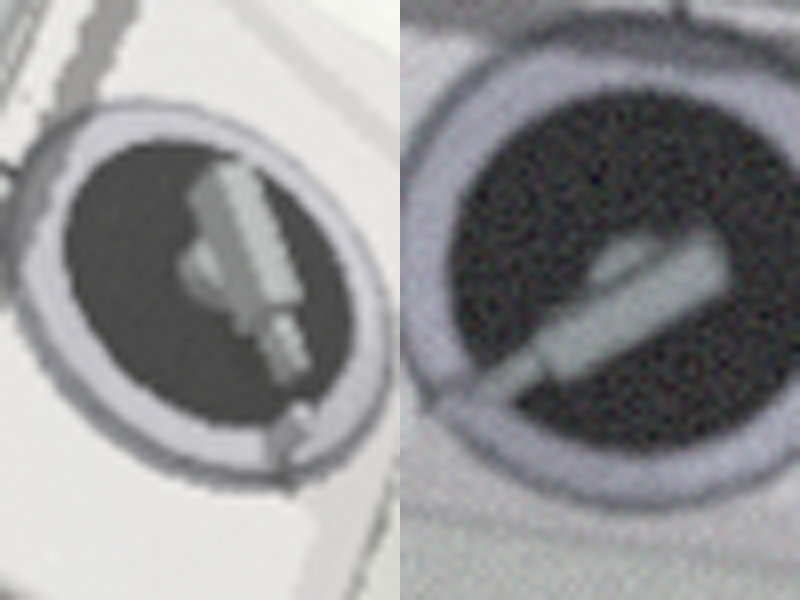

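```bash
python3 - <<'E'
from h import *
np.set_printoptions(precision=1,suppress=True)
yaw=-.16;R=cv2.Rodrigues(np.array([0,0,yaw]))[0];n=R@[-.5446,0,.8387];up=R@[.8387,0,.5446];lf=R@[0,1.,0]
F=np.array([.6283,-.0357,.110])
D={'side':(275.49,239.92),'top':(351.22,188.56)}
o={'side':(250,205,0),'top':(322,155,400)}
def uv(q,c,out):
    x,y,s=o[q];px=(x+(c[0]-s)/8,y+c[1]/8)
    C=hit(q,D[q],F+.009*n,n)-.009*n; d=hit(q,px,F+out*n,n)-C; return np.array([d@up,d@lf])*1000
for q,pts in {'side':[('tail',(235,163),.041),('front',(288,305),.041),('tip30',(291,378),.03),('tip33',(302,368),.033),('mktop',(300,407),.027),('mkbase',(287,470),.009)],
 'top':[('tail',(714,257),.041),('front',(554,362),.041),('tip30',(480,400),.03),('tip33',(480,400),.033),('mktop',(445,392),.027),('mkmid',(440,398),.018),('mkbase',(432,406),.009)]}.items():
    r={}
    for nm,c,out in pts:
        r[nm]=v=uv(q,c,out); print(q,nm,v,'r %.1f ang %.3f'%(np.hypot(*v),np.arctan2(v[1],v[0])))
    d=r['front']-r['tail'];print(q,'bar dir %.3f len %.1f'%(np.arctan2(d[1],d[0]),np.hypot(*d)))
# sharper: 12x crop for detail
s=cv2.imread('pics/side3.png');t=cv2.imread('pics/top3.png')
f=lambda im,x,y:cv2.convertScaleAbs(cv2.resize(im[y:y+30,x:x+20],(400,600),interpolation=cv2.INTER_LANCZOS4),alpha=1.8)
cv2.imwrite('pics/v3z.png',np.hstack([f(s,276,240),f(t,322,190)]))
E
```

```text
side tail [ 13.2 -20.4] r 24.3 ang -0.997
side front [-19.6  19.1] r 27.4 ang 2.369
side tip30 [-32.2  34.7] r 47.3 ang 2.318
side tip33 [-33.5  31.4] r 45.9 ang 2.388
side mktop [-39.1  40.4] r 56.2 ang 2.340
side mkbase [-47.8  50. ] r 69.2 ang 2.334
side bar dir 2.263 len 51.4
top tail [ 17.  -20.3] r 26.5 ang -0.875
top front [-18.1  17. ] r 24.8 ang 2.388
top tip30 [-35.9  35.5] r 50.5 ang 2.362
top tip33 [-34.8  35.3] r 49.6 ang 2.348
top mktop [-36.2  45.3] r 58.0 ang 2.246
top mkmid [-41.6  46.9] r 62.6 ang 2.297
top mkbase [-47.7  49.2] r 68.5 ang 2.340
top bar dir 2.325 len 51.2
```

View pics/v3z.png

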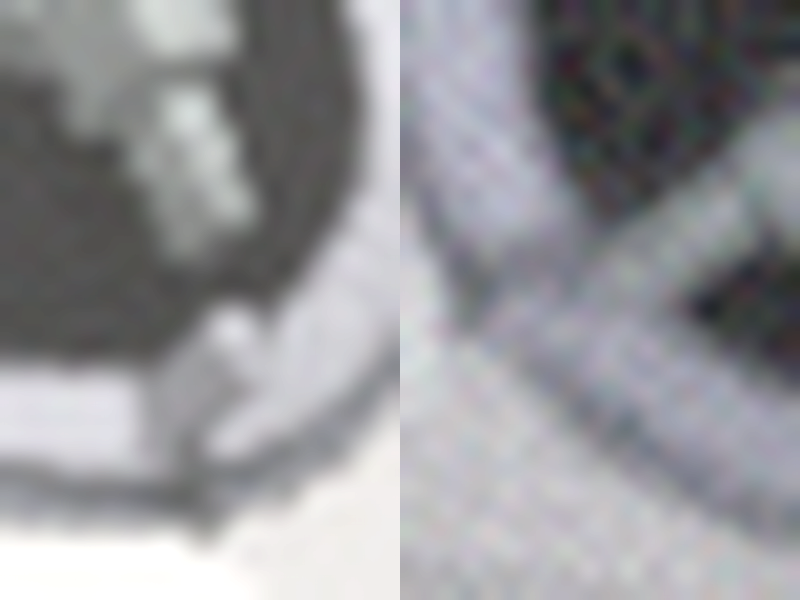

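```bash
python3 - <<'E'
from h import *
np.set_printoptions(precision=0,suppress=True)
yaw=-.16;R=cv2.Rodrigues(np.array([0,0,yaw]))[0];n=R@[-.5446,0,.8387];up=R@[.8387,0,.5446];lf=R@[0,1.,0]
F=np.array([.6283,-.0357,.110])
D={'side':(275.49,239.92),'top':(351.22,188.56)};o={'side':(276,240,0),'top':(322,190,400)}
for q in P:
    C=hit(q,D[q],F+.009*n,n)-.009*n;x,y,s=o[q]
    z=lambda X:(proj(q,X)-[x,y])*20+[s,0]
    for th in(2.22,2.27,2.32,2.37):
        b=np.cos(th)*up+np.sin(th)*lf;c=np.cross(n,b)
        f=lambda r,out,w=0:z(C+r*b+out*n+w*c)
        print(q,th,'tip',f(.045,.03),'tiptop',f(.045,.035),'nose28',f(.028,.03),'barfront',f(.026,.041,-.007),f(.026,.041,.007),'mktop in/out',f(.055,.027),f(.065,.027),'mk base',f(.065,.009),'rim',f(.07,.005))
E
```

```text
side 2.22 tip [172. 231.] tiptop [191. 213.] nose28 [133. 112.] barfront [124.  57.] [217.  54.] mktop in/out [184. 314.] [207. 385.] mk base [137. 451.] rim [133. 501.]
side 2.27 tip [187. 231.] tiptop [206. 212.] nose28 [142. 111.] barfront [133.  59.] [225.  51.] mktop in/out [202. 312.] [228. 383.] mk base [158. 449.] rim [156. 499.]
side 2.32 tip [201. 229.] tiptop [221. 210.] nose28 [151. 110.] barfront [143.  60.] [232.  48.] mktop in/out [219. 310.] [249. 380.] mk base [179. 447.] rim [178. 496.]
side 2.37 tip [215. 226.] tiptop [235. 207.] nose28 [160. 109.] barfront [152.  61.] [239.  44.] mktop in/out [237. 307.] [269. 376.] mk base [199. 443.] rim [200. 492.]
top 2.22 tip [607. 224.] tiptop [603. 240.] nose28 [744. 153.] barfront [720. 123.] [785. 234.] mktop in/out [529. 256.] [449. 297.] mk base [466. 241.] rim [431. 249.]
top 2.27 tip [618. 241.] tiptop [614. 257.] nose28 [751. 164.] barfront [724. 135.] [794. 243.] mktop in/out [542. 277.] [465. 322.] mk base [482. 265.] rim [448. 275.]
top 2.32 tip [629. 258.] tiptop [625. 274.] nose28 [758. 174.] barfront [728. 147.] [804. 251.] mktop in/out [557. 297.] [482. 346.] mk base [498. 289.] rim [466. 300.]
top 2.37 tip [642. 274.] tiptop [638. 290.] nose28 [766. 184.] barfront [732. 158.] [814. 258.] mktop in/out [572. 317.] [500. 369.] mk base [516. 311.] rim [485. 324.]
```

In the zoom, the side view has the nose tip top at (235,222) and the marker top at (235,330) to (235,340). The top view has the rim tick at (475,300). Against projected predictions the marker is at about 2.33 rad and the nose at about 2.32 to 2.36, within the 0.089 rad tolerance. The arm is clear, so I'm handing in.

```bash
python3 - <<'E'
import cv2,numpy as np
for n in('side','top'):
    a,b=[cv2.imread(f'pics/{n}{k}.png').astype(int) for k in(0,3)]
    for nm,(x,y,w,h) in ({'mark':(282,252,12,14),'rack':(360,175,40,55),'jar':(348,232,22,22)} if n=='side' else {'rack':(420,285,80,55),'jar':(362,272,30,32)}).items(): print(n,nm,np.abs(a-b)[y:y+h,x:x+w].mean())
from cell import manip; print(manip.sign_off())
E
```

```text
side mark 5.890873015873016
side rack 8.555454545454545
side jar 8.236914600550964
top rack 6.878030303030303
top jar 6.983333333333333
the job is handed in; nothing more can be done
None
```

I pressed the cap home, turned the valve to the marker, let go and handed the job in. Sign-off gave no verdict.

- **Cap:** I pressed the proud cap down to a hard stop. The fingertips were then 122 mm above the table, at 23 N.
- **Valve:** The handle started at about 0.27 rad. My first pinch closed on something wider than the bar (19.7 mm gap), probably the hub under it. I backed out 6 mm and gripped again at 12.5 mm, against the stated 14 mm bar. I then turned it about 115° counter-clockwise with low forces, released it and withdrew the arm about 0.4 m.
- **Nose and marker:** In the last pictures the nose is at about 2.32–2.36 rad and the marker at about 2.33 rad. The allowed error is about 0.09 rad.
- **Disagreements:** The bar's edge direction alone gave 2.26 rad from the side camera and 2.33 rad from the top. The gripper's own angle gave 2.27 rad. All are within tolerance. Heights triangulated from the two cameras came out up to 8 mm low on the caps and the handle, so I relied on contact and the top view there.
- **Rack, jar and marker:** Before-and-after pixel differences in these areas were 6–9 grey levels. I took that as picture noise and did not compare it with an undisturbed area. The arm did not go near the rack or jar, and contact forces at the dial stayed at about 11 N or less. The run took about 16 s.

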